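# Turn the alabaster tile over against the step

### The job

Push the stone tile along its two runners until its leading edge meets the step of the stand, then push its trailing edge up and over so that it tips up against the step and flips onto the felt bed, ending flat on the felt with its good face (turned rings) down and its sawn back up. Do it by pushing alone: do not pick the tile up or carry it, and leave the other things on the bench where they are.

Things in the scene. Friction and masses are not known exactly. Their poses are not given: they have to be found in the camera images.
- tile: Alabaster tile, a flat slab 90 (its x) x 104 (its y) x 14 mm thick, 0.2 to 0.4 kg, loose across the two runners of the stand. Origin at the centre of its sawn back; z points out of the good face (turned rings), 14 mm off. At the start the good face is up, x points to the step within 0.15 rad, the leading edge is 20 to 60 mm short of it.
- stand: Wooden stand, fixed. Origin on the bench under the foot of the step face; x is the pushing direction (away from the robot within 0.4 rad), z up. Two runners, tops 40 mm above the bench, 18 mm wide, centred at y = -45 and 45 mm, run from x = -190 mm to 0; the slot between them, 72 mm wide, is open down to the bench, so a finger can get beneath the tile.
- step_edge (a point): Middle of the top edge of the step, axes as the stand's. The upright step face at x = 0 rises 12 mm above the runners to the felt bed: flat, its top 52 mm above the bench, from x = 0 to 170 mm, y = -75 to 75 mm.
- tile_front (a point): middle of the tile's leading end face, the one towards the step at the start (tile frame: x = 45 mm, half-way through the thickness)
- tile_back (a point): middle of the tile's trailing end face, the one towards the robot at the start (tile frame: x = -45 mm, half-way through the thickness)
- chisel_a: Bystander, loose: narrow chisel lying flat, about 230 mm long, 22 mm square wooden handle, beside the stand on its +y side; origin where handle meets ferrule, on the underside
- chisel_b: Bystander, loose: broad chisel lying flat, about 210 mm long, 22 mm square wooden handle, beside the stand on its -y side; origin where handle meets ferrule, on the underside
- vase: Bystander, loose: small solid turned stone vase, 105 mm tall, 60 mm wide, standing beside the stand's felt bed on the +y side; origin centre of its foot
- stone_cup: Bystander, loose: turned stone cup, 60 mm tall, 68 mm wide, standing beside the stand's felt bed on the -y side; origin centre of its foot
- offcut: Bystander, loose: block of stone 60 x 45 x 40 mm, on the right of the bench; origin centre of its underside
- mallet: Bystander, loose: wooden mallet lying down, head 90 x 60 x 60 mm, handle 170 mm, on the left of the bench; origin beneath the root of its handle
- jar: Bystander, loose: closed jar 80 mm tall, 64 mm wide, on the right of the bench; origin centre of its foot
Things that resemble listed ones, but are neither listed nor needed, are in the scene too. There is more than one size of the tile; the job needs the middle-sized.

How it is judged (in metres and radians):
On the way, in this order (a step that is already met when the one before it is completed fails the run):
1. the tile's leading edge is pushed up against the step (x of tile_front in the frame of stand above -0.009 m and z of tile_front in the frame of stand below 0.056 m and angle between tile's own z axis and vertical below 0.9 rad), for 0.1 s.
2. the tile is tipped up on its leading edge at the step (angle between tile's own z axis and vertical above 1.2 rad and x of tile_front in the frame of stand between -0.04 and 0.06 m and z of tile_front in the frame of stand below 0.075 m), for 0.04 s.
At the end, for the whole second after the job is handed in: The tile lies still on the felt bed, good face down within 0.1 rad of flat, its middle 2 to 150 mm beyond the step face and within 65 mm of the bed's centre line, its back 61 to 71 mm above the bench (angle between tile's own z axis and vertical above 3.04 rad and x of tile in the frame of stand between 0.002 and 0.15 m and y of tile in the frame of stand between -0.065 and 0.065 m and z of tile in the frame of stand between 0.061 and 0.071 m and linear speed of tile below 0.02 m/s and angular speed of tile below 0.2 rad/s); the robot touches nothing.
It fails at once if the tile is lifted or carried: its leading edge comes more than about 35 mm above the felt, or its middle more than 130 mm above the bench (height (world z) of tile_front above 0.09 m or height (world z) of tile above 0.13 m).
It fails at once if a bystander is disturbed (moved more than 20 mm) (distance of any of chisel_a, chisel_b, vase, stone_cup, offcut, mallet, jar from where it was at the start of the episode above 0.02 m).
It also fails if it takes over 40 s, if anything falls off the work surface, if the arm or the gripper's body presses on something with over 40 N, if the wrist force passes 120 N, or if a joint passes its speed limit or range.

### The arm

A 7-joint arm with a two-finger parallel gripper is mounted at the origin on the work surface. World frame = base frame: x ahead of the robot, y to its left, z up, the work surface at z = 0. Lengths are in mm, angles in rad, forces in N, time in s.
With the tool pointing down it reaches from about 425 to 875 mm from the base axis. Payload 4.7 kg.
Tool frame: the origin (TCP) lies at the very end of the fingers, on their centre line; the grasp point (between the pads) lies 19 mm behind it; z points along the fingers, y is the direction in which the jaws open and shut (so a half turn about z gives the same grasp; the last joint's range is limited). The gripper opens to 87 mm and grips with 3 to 60 N. Pads are 19 mm wide; open, the fingers measure 117 mm over their backs; the gripper's body (75 mm by 190 mm) begins 51 mm behind the grasp point.
Start: joints at [1.277, 0.321, -0.07, 1.45, 0.023, 1.371, -0.057], TCP at [196.906, -619.479, 222.587] pointing down, gripper open.
Joint ranges: [-2.86, 2.86], [-0.3, 2.09], [-1.38, 1.24], [0.06, 2.45], [-1.56, 4.7], [0.09, 2.05], [-2.69, 2.69]. Speed limits (rad/s): [2.57, 2.57, 3.14, 3.14, 3.14, 3.14, 3.14].

### API

Orientations are given as a rotation vector (axis times angle).
In Python, from plant import telemetry, imaging, job gives the robot as it stands. The module is installed in compiled form; this text tells all that it offers.
- The arm moves only by the tool drive_tool, never from a script. Its argument "steps" is a list of rows, each an object with "hand": the opening, from -1 (shut) to 1 (fully open), so that 0 is half open; "linear": the shift along the world's x, y, z in m, a list of three; "rot": the turn, a rotation vector about the world's x, y, z in rad, a list of three. A call has 1 to 5 rows; each row is the pose to reach, as a shift and turn from the pose commanded when the call began; what a row does not reach only later rows make up. A row lasts 1/8 s, in which the tool goes at most 62.5 mm and 10.7 degrees, less where a joint would pass 70% of its speed; a pose out of reach is approached as far as the arm can. A call with a gripper value outside its range is refused whole. The fingers move at their own pace and stop on an object; "squeeze" is the grip in N (left out, the last holds). Time passes only in rows, so rows that repeat a pose let the fingers close. It gives the time, the measured TCP pose, the force and the opening at its end, in the units of the state.
- telemetry.observe(): the state, without advancing time (a new reading comes with each control period).
- imaging.capture(name): name is "side" or "top"; returns the picture (420x560x3 uint8, red, green, blue); there is no depth.
- imaging.camera_model(name): a dict with "fx", "fy", "cx", "cy" (pixels), "extrinsics" (4x4, takes a point from world to camera coordinates). Camera axes: x right, y down, z forward; pixel columns grow to the right and rows downward; lengths in mm; the calibration is good to about 2 mm. A picture is of the moment at which its call begins. camera_model takes no time and is no camera call.
- job.hand_in(): hands the job in, once; it reports no verdict.
The state is a dict: "t": time; "joint_pos": joint angles; "qvel": joint speeds; "effort": joint torques, N m; "eef_pos": TCP position; "orientation": TCP orientation; "ft_force": force on the tool from outside, world axes, zero at the start; "moment": the same for the moment, N m; "opening": finger opening in mm.
Only numpy, scipy, OpenCV 4.12 (cv2) and the standard library are available. Lean on these libraries where they do the work, as an engineer would, in place of code of your own. Each camera call takes 0.05 s, during which the arm holds its last target.

## Working session

There is one attempt and no reset: what is moved stays moved. The work goes in short steps, Python scripts to look and compute and a tool call to move; the robot and the scene stay as the last step left them, time stands still between calls to the robot, and variables do not carry over. Pictures are saved under pics/ and viewed, and the job is handed in when it is done.

Besides the shell and the picture viewer there is one more tool, called after "Emit:" as name([rows], argument=value, ...), one row to a line, values as JSON. drive_tool: Moves the arm, as the interface text tells. Its arguments: {"type":"object","properties":{"steps":{"type":"array"},"squeeze":{"type":"number"}},"required":["steps"]}

```bash
mkdir -p pics; python3 - <<'E'
from plant import telemetry, imaging
import cv2
print(telemetry.observe())
for n in ("side","top"):
    cv2.imwrite(f"pics/{n}0.png",imaging.capture(n)[:,:,::-1]); print(n,imaging.camera_model(n))
E
```

```text
{'t': 0.0, 'joint_pos': array([ 1.27711592,  0.32181703, -0.07010643,  1.45169536,  0.02261744,
        1.37082299, -0.05693807]), 'qvel': array([-0.0004023 ,  0.00053611, -0.00025516,  0.00015077,  0.00090048,
        0.00062733, -0.00092154]), 'effort': array([-3.15005782e-04, -4.91291749e+01, -4.03981721e-01, -3.12528169e+01,
       -6.39115996e-02,  4.35171963e-02,  1.92136604e-04]), 'eef_pos': array([ 196.69817785, -618.9218059 ,  221.45536917]), 'orientation': array([-3.10257266e+00, -4.81287681e-01,  6.42568495e-04]), 'ft_force': array([ 0.01385888,  0.14735662, -0.02930999]), 'moment': array([ 0.03934827, -0.00717319, -0.02969211]), 'opening': 87.12595212151662}
side {'fx': 417.70751822851713, 'fy': 417.70751822851713, 'cx': 269.19835394260434, 'cy': 202.48142365955465, 'extrinsics': array([[-9.64032081e-01, -2.65505911e-01, -1.21966562e-02,
         5.08292249e+02],
       [-1.35702549e-01,  5.31145229e-01, -8.36342971e-01,
         1.26192065e+02],
       [ 2.28532198e-01, -8.04606337e-01, -5.48070869e-01,
         1.11442021e+03],
       [ 0.00000000e+00,  0.00000000e+00,  0.00000000e+00,
         1.00000000e+00]])}
top {'fx': 504.99510330937864, 'fy': 504.99510330937864, 'cx': 278.4381263299394, 'cy': 205.30608936344595, 'extrinsics': array([[-1.76026777e-02, -9.99742553e-01, -1.43169056e-02,
         1.41392399e+01],
       [-9.80560364e-01,  2.00601629e-02, -1.95189555e-01,
         5.59856086e+02],
       [ 1.95426503e-01,  1.06027313e-02, -9.80661034e-01,
         1.47106114e+03],
       [ 0.00000000e+00,  0.00000000e+00,  0.00000000e+00,
         1.00000000e+00]])}
```

View pics/side0.png

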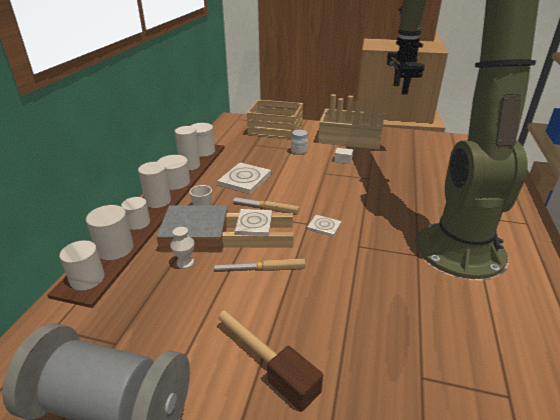

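View pics/top0.png

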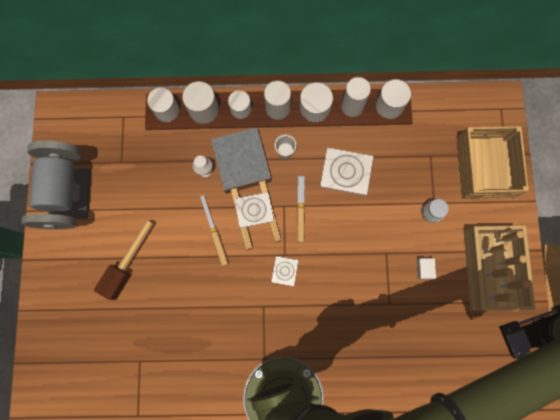

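The side view shows the stand at about (215, 228) with the middle-sized tile on its runners at (254, 220). The top view shows the tile at (254, 210) and the felt at (241, 159). I'll enlarge both to pick corners.

```bash
python3 - <<'E'
import cv2
a=cv2.imread("pics/top0.png")[120:260,185:325]; cv2.imwrite("pics/topz.png",cv2.resize(a,None,fx=4.2,fy=4.2,interpolation=cv2.INTER_CUBIC))
a=cv2.imread("pics/side0.png")[180:280,150:310]; cv2.imwrite("pics/sidez.png",cv2.resize(a,None,fx=5,fy=5,interpolation=cv2.INTER_CUBIC))
E
```

```text
(no output)
```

View pics/topz.png

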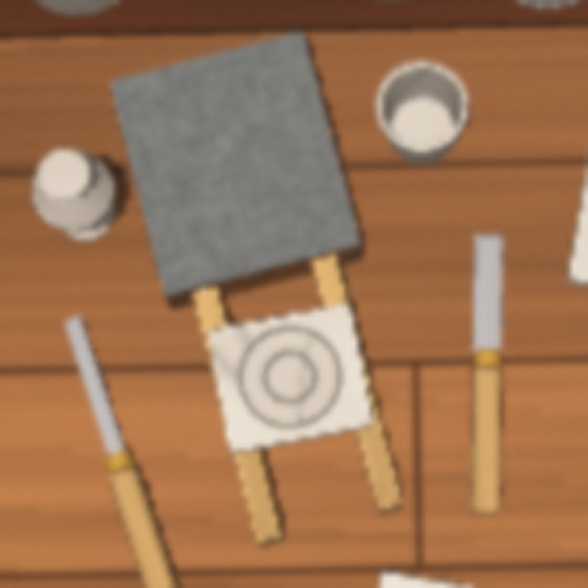

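View pics/sidez.png

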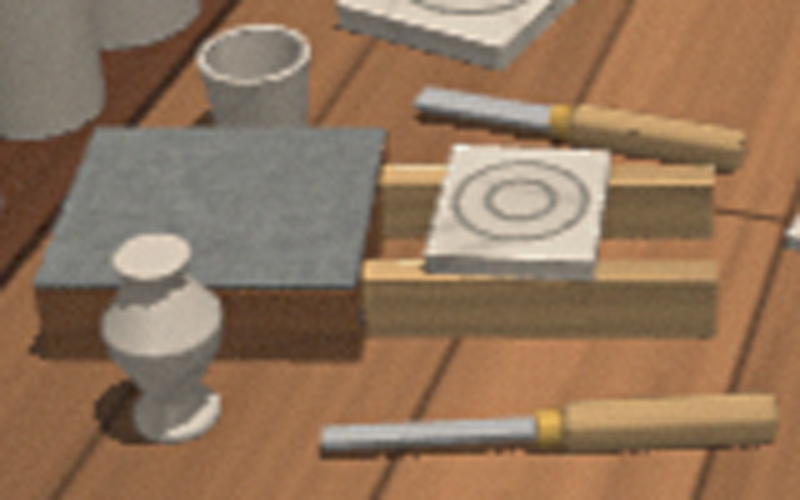

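Felt corners in the enlarged top view are (112,83), (304,33), (361,247) and (168,297). The tile's are (208,330), (346,304), (373,425) and (230,451). I'll fit poses using both views.

```bash
cat > h.py <<'E'
import numpy as np
from plant import imaging
from scipy.optimize import least_squares
CM={n:imaging.camera_model(n) for n in("side","top")}
def proj(n,P):
    c=CM[n];P=np.atleast_2d(P);q=P@c["extrinsics"][:3,:3].T+c["extrinsics"][:3,3]
    return np.c_[c["fx"]*q[:,0]/q[:,2]+c["cx"],c["fy"]*q[:,1]/q[:,2]+c["cy"]]
def unz(p,s,o): return (np.array(p,float)+.5)/s-.5+np.array(o)
def fit(obs,shape,g):
    # obs {cam:pix}, shape Nx3 local (z world)
    def w(v):
        c,s=np.cos(v[2]),np.sin(v[2]); R=np.array([[c,-s,0],[s,c,0],[0,0,1]]); return shape@R.T+[v[0],v[1],0]
    r=least_squares(lambda v:np.concatenate([(proj(n,w(v))-p).ravel() for n,p in obs.items()]),g)
    return r.x,r.fun
def s2w(S,p):
    c,s=np.cos(S[2]),np.sin(S[2]); return np.array([S[0]+c*p[0]-s*p[1],S[1]+s*p[0]+c*p[1],p[2]])
def w2s(S,p):
    c,s=np.cos(S[2]),np.sin(S[2]); d=np.array(p[:2])-S[:2]; return np.array([c*d[0]+s*d[1],-s*d[0]+c*d[1],p[2]])
E
python3 - <<'E'
from h import *
np.set_printoptions(precision=2,suppress=True)
T=lambda p:unz(p,4.2,(185,120)); Sd=lambda p:unz(p,5,(150,180))
felt=np.array([[170,75,52],[170,-75,52],[0,-75,52],[0,75,52.]])
til=np.array([[45,52,54],[45,-52,54],[-45,-52,54],[-45,52,54.]])
ft=T([(112,83),(304,33),(361,247),(168,297)]); fs=Sd([(38,287),(95,128),(385,130),(357,287)])
tt=T([(208,330),(346,304),(373,425),(230,451)]); ts=Sd([(427,258),(453,145),(610,152),(597,263)])
for nm,o in(("both",1),("top",0)):
  for sh,a,b in((felt,ft,fs),(til,tt,ts)):
    x,f=fit({"top":a,"side":b} if o else {"top":a},sh,[550,0,0]); print(nm,x,f)
E
```

```text
both [628.13  96.57   0.25] [-0.71  0.04  0.07 -0.38  0.72 -0.52 -0.76  0.35 -0.71 -0.18  0.46 -0.11
  0.6  -0.49  0.28 -0.05]
both [548.63  78.88   0.19] [-0.2   0.57  0.5  -0.07 -0.03 -0.3   0.08  0.47 -0.29 -0.3   0.05  0.33
  0.05  0.1  -0.45  0.1 ]
top [627.61  96.54   0.24] [-0.42 -0.01  0.43 -0.17  0.77 -0.22 -0.78  0.38]
top [549.16  79.13   0.18] [-0.18  0.22  0.58 -0.11 -0.22 -0.29 -0.17  0.17]
```

Emit:
drive_tool([
  {"hand":-1,"linear":[0.04,0.05,0.02],"rot":[0,0,-0.02]},
  {"hand":-1,"linear":[0.08,0.1,0.02],"rot":[0,0,-0.06]},
  {"hand":-1,"linear":[0.12,0.15,0.02],"rot":[0,0,-0.06]},
  {"hand":-1,"linear":[0.16,0.2,0.02],"rot":[0,0,-0.06]},
  {"hand":-1,"linear":[0.2,0.25,0.02],"rot":[0,0,-0.06]},
], squeeze=20)

```text
t: 0.72
eef_pos: [391.2, -375.8, 242.3]
orientation: [3.117, 0.388, -0.0]
ft_force: [0.4, -1.3, -0.1]
opening: 44.7
```

Emit:
drive_tool([
  {"hand":-1,"linear":[0.01,0.06,0],"rot":[0,0,0]},
  {"hand":-1,"linear":[0.02,0.12,0],"rot":[0,0,0]},
  {"hand":-1,"linear":[0.03,0.18,0],"rot":[0,0,0]},
  {"hand":-1,"linear":[0.045,0.24,0],"rot":[0,0,0]},
  {"hand":-1,"linear":[0.055,0.3,0],"rot":[0,0,0]},
])

```text
t: 1.35
eef_pos: [445.4, -75.6, 242.4]
orientation: [3.117, 0.388, 0.0]
ft_force: [0.6, -0.5, -0.7]
opening: 1.5
```

Emit:
drive_tool([
  {"hand":-1,"linear":[0.014,0.065,-0.02],"rot":[0,0,0]},
  {"hand":-1,"linear":[0.0255,0.1295,-0.06],"rot":[0,0,0]},
  {"hand":-1,"linear":[0.0255,0.1295,-0.11],"rot":[0,0,0]},
  {"hand":-1,"linear":[0.0255,0.1295,-0.13],"rot":[0,0,0]},
  {"hand":-1,"linear":[0.0255,0.1295,-0.13],"rot":[0,0,0]},
])

```text
t: 1.98
eef_pos: [469.0, 52.0, 110.8]
orientation: [-3.116, -0.39, 0.007]
ft_force: [-0.3, -0.9, 0.4]
opening: 0.3
```

```bash
python3 - <<'E'
from h import *
from plant import telemetry
import cv2
o=telemetry.observe();print(o["t"],o["joint_pos"].round(2),o["eef_pos"].round(1),o["orientation"].round(3),o["ft_force"].round(1))
print(w2s([628,96.6,.245],o["eef_pos"]))
for n in("side","top"):cv2.imwrite(f"pics/{n}1.png",imaging.capture(n)[:,:,::-1])
a=cv2.imread("pics/top1.png")[120:300,165:345];b=cv2.imread("pics/side1.png")[100:280,150:400]
cv2.imwrite("pics/z1.png",np.hstack([cv2.resize(a,(330,330)),cv2.resize(b,(458,330))]))
E
```

```text
1.975 [ 0.56  0.08 -0.75  1.99  0.06  1.1  -1.53] [469.   52.  110.8] [-3.116 -0.39   0.007] [-0.3 -0.9  0.4]
[-165.0770249    -4.72027297  110.77787624]
```

View pics/z1.png

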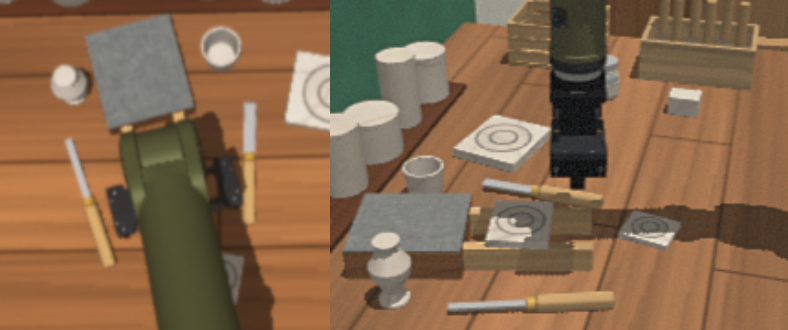

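The top view (left panel) shows the gripper above the runners behind the tile, clear of both chisels. It stopped about 10 mm short, so I'll let it settle and read again.

Emit:
drive_tool([
  {"hand":-1,"linear":[0,0,0],"rot":[0,0,0]},
  {"hand":-1,"linear":[0,0,0],"rot":[0,0,0]},
])

```text
t: 2.33
eef_pos: [471.6, 51.5, 113.7]
orientation: [3.117, 0.387, 0.003]
ft_force: [0.2, 0.6, -0.3]
opening: 0.4
```

Emit:
drive_tool([
  {"hand":-1,"linear":[-0.001,0.007,0],"rot":[0,0,0]},
  {"hand":-1,"linear":[-0.001,0.007,-0.04],"rot":[0,0,0]},
  {"hand":-1,"linear":[-0.001,0.007,-0.07],"rot":[0,0,0]},
  {"hand":-1,"linear":[-0.001,0.007,-0.083],"rot":[0,0,0]},
  {"hand":-1,"linear":[-0.001,0.007,-0.083],"rot":[0,0,0]},
])

```text
t: 2.95
eef_pos: [469.4, 59.2, 29.3]
orientation: [-3.117, -0.389, 0.002]
ft_force: [-0.2, -0.4, 0.6]
opening: 0.8
```

```bash
cat > s.py <<'E'
from h import *
from plant import telemetry
S=[628,96.6,.245]
o=telemetry.observe();print(o["t"],o["joint_pos"].round(2),o["eef_pos"].round(1),o["orientation"].round(3),o["ft_force"].round(1),"local",w2s(S,o["eef_pos"]).round(1))
E
cat > look.py <<'E'
import sys,cv2
from h import *
k=sys.argv[1]
a=imaging.capture("top")[120:300,165:345,::-1];b=imaging.capture("side")[130:280,140:320,::-1]
cv2.imwrite(f"pics/z{k}.png",np.hstack([cv2.resize(a,(330,330)),cv2.resize(b,(396,330))]))
E
python3 s.py; python3 look.py 2
```

```text
2.95 [ 0.51  0.21 -0.74  2.06  0.18  0.93 -1.65] [469.4  59.2  29.3] [-3.117e+00 -3.890e-01  2.000e-03] [-0.2 -0.4  0.6] local [-162.9    2.2   29.3]
```

View pics/z2.png

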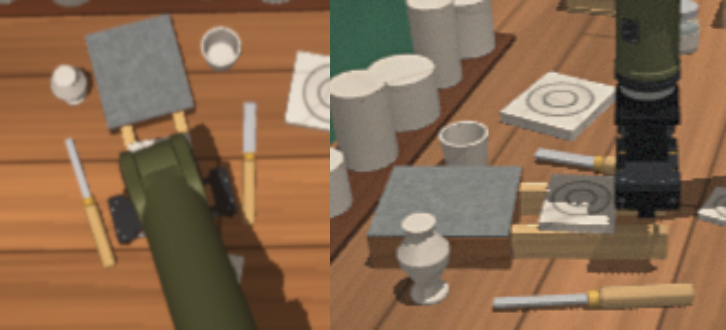

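Emit:
drive_tool([
  {"hand":-1,"linear":[0.012,0.003,0],"rot":[0,0,0]},
  {"hand":-1,"linear":[0.022,0.0055,0],"rot":[0,0,0]},
  {"hand":-1,"linear":[0.031,0.0078,0],"rot":[0,0,0]},
  {"hand":-1,"linear":[0.04,0.01,0],"rot":[0,0,0]},
  {"hand":-1,"linear":[0.049,0.0122,0],"rot":[0,0,0]},
])

```text
t: 3.68
eef_pos: [519.3, 71.1, 29.4]
orientation: [3.117, 0.388, -0.001]
ft_force: [-0.7, -1.3, 1.4]
opening: 0.5
```

Emit:
drive_tool([
  {"hand":-1,"linear":[0.004,0.001,0],"rot":[0,0,0]},
  {"hand":-1,"linear":[0.008,0.002,0],"rot":[0,0,0]},
  {"hand":-1,"linear":[0.011,0.0028,0],"rot":[0,0,0]},
  {"hand":-1,"linear":[0.013,0.0032,0],"rot":[0,0,0]},
])

```text
t: 4.18
eef_pos: [531.6, 74.2, 29.5]
orientation: [3.117, 0.388, -0.001]
ft_force: [-4.7, 0.1, 2.5]
opening: 0.6
```

```bash
python3 s.py; python3 look.py 3
```

```text
4.175 [ 0.43  0.35 -0.71  1.92  0.27  0.97 -1.72] [531.6  74.2  29.5] [ 3.117e+00  3.880e-01 -1.000e-03] [-4.7  0.1  2.5] local [-98.9   1.7  29.5]
```

View pics/z3.png

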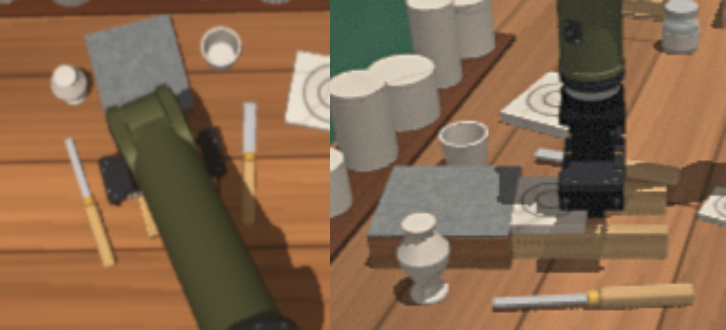

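The side view shows the tile's front at the step (about (512, 200)) and the force has risen. A slight extra push should seat it, and I'll watch the force.

Emit:
drive_tool([
  {"hand":-1,"linear":[0.001,0.0002,0],"rot":[0,0,0]},
  {"hand":-1,"linear":[0.002,0.0005,0],"rot":[0,0,0]},
  {"hand":-1,"linear":[0.003,0.0007,0],"rot":[0,0,0]},
])

```text
t: 4.65
eef_pos: [531.7, 74.2, 29.2]
orientation: [3.116, 0.388, -0.011]
ft_force: [-11.3, -2.1, 8.1]
opening: 0.5
```

Emit:
drive_tool([
  {"hand":-1,"linear":[-0.015,-0.004,0],"rot":[0,0,0]},
  {"hand":-1,"linear":[-0.03,-0.0075,0.002],"rot":[0,0,0]},
  {"hand":-1,"linear":[-0.034,-0.0085,0.004],"rot":[0.038,-0.152,0]},
  {"hand":-1,"linear":[-0.034,-0.0085,0.004],"rot":[0.076,-0.305,0]},
  {"hand":-1,"linear":[-0.034,-0.0085,0.004],"rot":[0.076,-0.305,0]},
])

```text
t: 5.28
eef_pos: [495.9, 63.7, 31.5]
orientation: [-3.049, -0.377, -0.475]
ft_force: [0.8, -0.3, -0.1]
opening: 0.2
```

```bash
python3 s.py; python3 look.py 4
```

```text
5.275 [ 0.63  0.03 -0.79  2.26 -0.    0.55 -1.48] [495.9  63.7  31.5] [-3.049 -0.377 -0.475] [ 0.8 -0.3 -0.1] local [-1.361e+02  1.000e-01  3.150e+01]
```

View pics/z4.png

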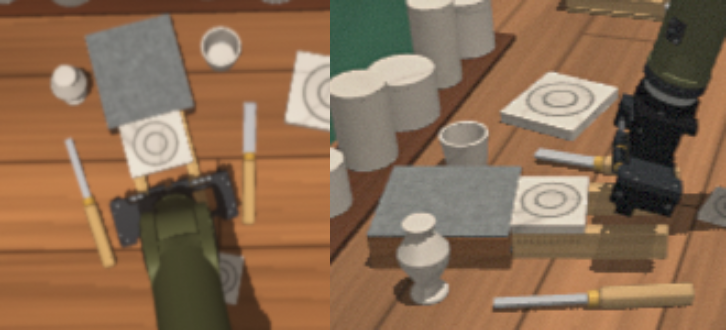

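The tile sits flush against the step, with its front edge at about (512, 205) in the side panel. The tool is tilted 0.31 rad, so I'll tilt further while moving forward.

Emit:
drive_tool([
  {"hand":-1,"linear":[0.01,0.003,-0.002],"rot":[0.038,-0.152,0]},
  {"hand":-1,"linear":[0.02,0.006,-0.005],"rot":[0.076,-0.305,0]},
  {"hand":-1,"linear":[0.023,0.007,-0.007],"rot":[0.114,-0.457,0]},
  {"hand":-1,"linear":[0.023,0.007,-0.007],"rot":[0.114,-0.457,0]},
  {"hand":-1,"linear":[0.023,0.007,-0.007],"rot":[0.114,-0.457,0]},
])

```text
t: 6.0
eef_pos: [536.3, 73.1, 37.9]
orientation: [-2.837, -0.349, -0.978]
ft_force: [-26.6, -8.3, -3.2]
opening: 0.6
```

```bash
cat >> s.py <<'E'
from scipy.spatial.transform import Rotation as R
z=R.from_rotvec(o["orientation"]).apply([0,0,1]);print("tilt",np.arctan2(np.hypot(z[0],z[1]),-z[2]).round(3),"dir",np.arctan2(z[1],z[0]).round(3))
E
python3 s.py; python3 look.py 5
```

```text
6.0 [ 1.03 -0.01 -1.1   2.44 -1.26  0.16 -0.2 ] [536.3  73.1  37.9] [-2.837 -0.349 -0.978] [-26.6  -8.3  -3.2] local [-94.6  -0.5  37.9]
tilt 0.67 dir 0.307
```

View pics/z5.png

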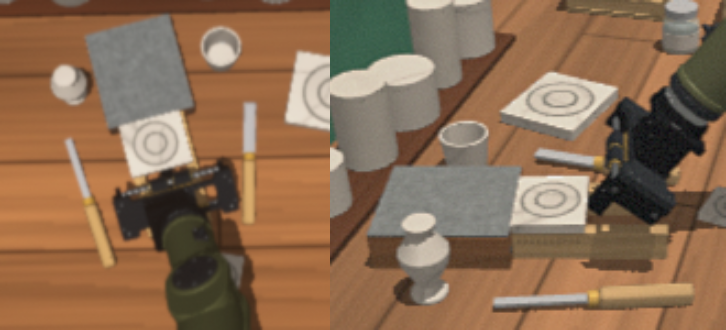

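The tilt stopped at about 0.67 rad, with joints 4 and 6 near their limits. The tip is pressing on the tile's end face at local z of about 44, while the tile is still flat at the step. I'll back off, use less tilt and go lower.

Emit:
drive_tool([
  {"hand":-1,"linear":[-0.008,-0.002,0],"rot":[-0.02,0.08,0]},
  {"hand":-1,"linear":[-0.016,-0.004,0],"rot":[-0.041,0.165,-0.03]},
  {"hand":-1,"linear":[-0.018,-0.0045,-0.006],"rot":[-0.041,0.165,-0.06]},
  {"hand":-1,"linear":[-0.018,-0.0045,-0.012],"rot":[-0.041,0.165,-0.06]},
  {"hand":-1,"linear":[-0.018,-0.0045,-0.012],"rot":[-0.041,0.165,-0.06]},
])

```text
t: 6.72
eef_pos: [525.0, 71.2, 31.5]
orientation: [-2.954, -0.278, -0.761]
ft_force: [0.4, -1.2, 0.0]
opening: 0.6
```

```bash
python3 s.py
```

```text
6.725 [ 1.06  0.02 -1.19  2.35 -0.15  0.28 -1.37] [525.   71.2  31.5] [-2.954 -0.278 -0.761] [ 0.4 -1.2  0. ] local [-106.1    0.3   31.5]
tilt 0.508 dir 0.252
```

Emit:
drive_tool([
  {"hand":-1,"linear":[0,0,-0.004],"rot":[0,0,0]},
  {"hand":-1,"linear":[0.005,0.0012,-0.004],"rot":[0,0,0]},
  {"hand":-1,"linear":[0.009,0.0022,-0.004],"rot":[0,0,0]},
  {"hand":-1,"linear":[0.009,0.0022,-0.004],"rot":[0,0,0]},
])

```text
t: 7.22
eef_pos: [533.6, 73.3, 27.1]
orientation: [-2.953, -0.278, -0.761]
ft_force: [-0.3, 0.2, -0.4]
opening: 0.4
```

```bash
python3 s.py; python3 -c "
from s import *
print(R.from_rotvec(o['orientation']).as_matrix().round(3))"; python3 look.py 6
```

```text
7.225 [ 0.98  0.08 -1.13  2.33  0.04  0.27 -1.55] [533.6  73.3  27.1] [-2.953 -0.278 -0.761] [-0.3  0.2 -0.4] local [-97.3   0.3  27.1]
tilt 0.508 dir 0.252
7.225 [ 0.98  0.08 -1.13  2.33  0.04  0.27 -1.55] [533.6  73.3  27.1] [-2.953 -0.278 -0.761] [-0.3  0.2 -0.4] local [-97.3   0.3  27.1]
tilt 0.508 dir 0.252
[[ 0.86   0.194  0.471]
 [ 0.155 -0.98   0.121]
 [ 0.485 -0.031 -0.874]]
```

View pics/z6.png

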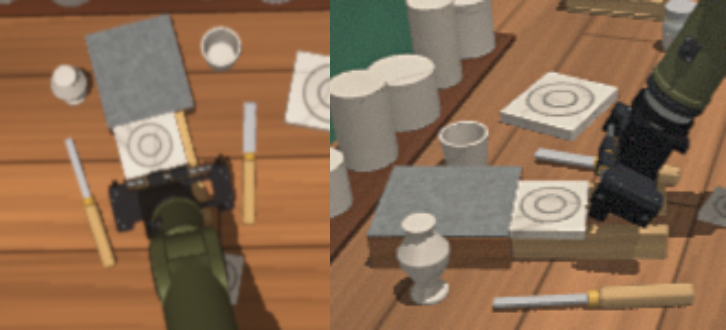

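The tile has slid towards +y; its rings are at about (149, 145) in the top panel. I'll measure the offset before lifting.

```bash
python3 - <<'E'
from h import *
import cv2
S=[628,96.6,.245]
p=unz([149,145],330/180,(165,120))
v=least_squares(lambda v:(proj("top",[[v[0],v[1],54]])-p).ravel(),[560,80]).x
print(w2s(S,[*v,54]))
a=imaging.capture("top")[150:230,205:290,::-1]; cv2.imwrite("pics/t7.png",cv2.resize(a,None,fx=7,fy=7,interpolation=cv2.INTER_CUBIC))
E
```

```text
[-43.22423982  15.8318396   54.        ]
```

View pics/t7.png

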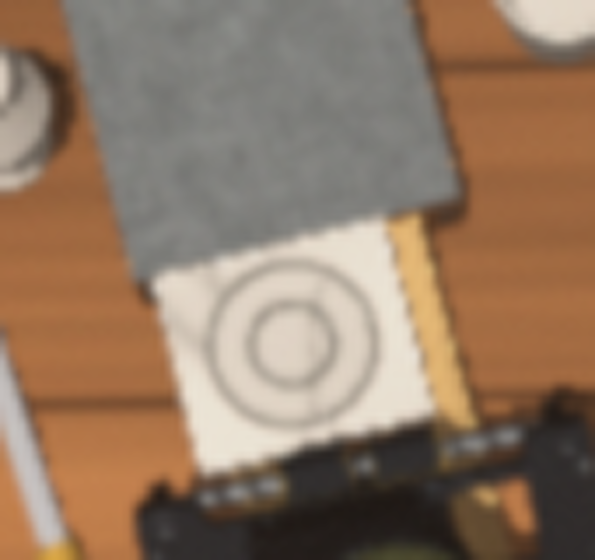

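The tile's centre is now about 16 mm to +y. Its right edge sits right at the inner edge of the -y runner, visible to the right of the tile at (400, 260). I'll push it back from the +y side before tipping.

Emit:
drive_tool([
  {"hand":-1,"linear":[-0.02,-0.005,0],"rot":[0,0,0]},
  {"hand":-1,"linear":[-0.02,-0.005,0.04],"rot":[-0.04,0.16,0.02]},
  {"hand":-1,"linear":[-0.02,-0.005,0.09],"rot":[-0.08,0.33,0.04]},
  {"hand":-1,"linear":[-0.02,-0.005,0.12],"rot":[-0.123,0.493,0.05]},
  {"hand":-1,"linear":[-0.02,-0.005,0.12],"rot":[-0.123,0.493,0.05]},
])

```text
t: 8.0
eef_pos: [514.2, 66.3, 148.3]
orientation: [-3.107, -0.362, 0.004]
ft_force: [-0.2, 1.2, -0.3]
opening: 0.6
```

```bash
python3 s.py; python3 look.py 8; python3 -c "
from h import *
import numpy as np
S=[628,96.6,.245]
for nm,z,p in (('ferrule',11,[120,460]),('handle top edge R',22,[135,462]),('handleend',22,[175,588]),('blade tip',5,[72,320]),('vase top',105,[65,172])):
  p=unz(p,4.2,(185,120)); v=least_squares(lambda v:(proj('top',[[v[0],v[1],z]])-p).ravel(),[560,80]).x; print(nm,w2s(S,[*v,z]).round())
for y in (83,95,68): print(s2w(S,[-45,y,45]).round(1))
"
```

```text
8.0 [ 0.93  0.3  -1.24  1.84  0.29  1.22 -1.74] [514.2  66.3 148.3] [-3.107 -0.362  0.004] [-0.2  1.2 -0.3] local [-117.7   -1.8  148.3]
tilt 0.014 dir 1.889
ferrule [-99. 138.  11.]
handle top edge R [-106.  127.   22.]
handleend [-203.  121.   22.]
blade tip [ 14. 149.   5.]
vase top [ 94. 118. 105.]
[564.2 166.2  45. ]
[561.3 177.8  45. ]
[567.8 151.7  45. ]
```

View pics/z8.png

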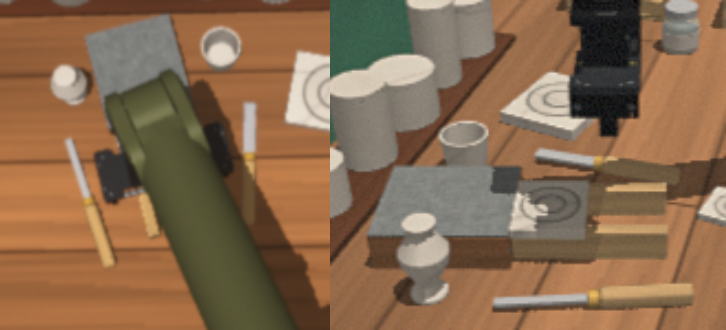

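The gripper is raised, and the side panel shows the tile still flat at the step at (550, 205). Moving round to its +y side.

Emit:
drive_tool([
  {"hand":-1,"linear":[0.02,0.055,0],"rot":[0,0,0]},
  {"hand":-1,"linear":[0.042,0.113,0],"rot":[0,0,0]},
  {"hand":-1,"linear":[0.042,0.113,-0.04],"rot":[0,0,0]},
  {"hand":-1,"linear":[0.042,0.113,-0.07],"rot":[0,0,0]},
  {"hand":-1,"linear":[0.042,0.113,-0.07],"rot":[0,0,0]},
])

```text
t: 8.72
eef_pos: [550.1, 178.8, 73.1]
orientation: [-3.108, -0.367, 0.015]
ft_force: [-0.3, 1.1, 0.9]
opening: 0.4
```

```bash
python3 s.py; python3 look.py 9
```

```text
8.725 [ 0.51  0.53 -1.08  1.77  0.49  1.16 -2.06] [550.1 178.8  73.1] [-3.108 -0.367  0.015] [-0.3  1.1  0.9] local [-55.6  98.6  73.1]
tilt 0.016 dir 2.341
```

View pics/z9.png

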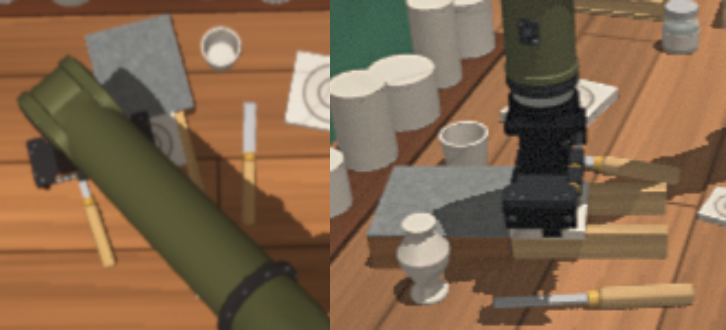

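Emit:
drive_tool([
  {"hand":-1,"linear":[0.009,0.002,-0.015],"rot":[0,0,0]},
  {"hand":-1,"linear":[0.009,0.002,-0.028],"rot":[0,0,0]},
  {"hand":-1,"linear":[0.0105,-0.004,-0.028],"rot":[0,0,0]},
  {"hand":-1,"linear":[0.012,-0.0105,-0.028],"rot":[0,0,0]},
  {"hand":-1,"linear":[0.0125,-0.0125,-0.028],"rot":[0,0,0]},
])

```text
t: 9.45
eef_pos: [565.8, 166.3, 47.6]
orientation: [-3.108, -0.364, 0.007]
ft_force: [-0.6, -0.6, 0.6]
opening: 0.4
```

Emit:
drive_tool([
  {"hand":-1,"linear":[0.001,-0.004,0],"rot":[0,0,0]},
  {"hand":-1,"linear":[0.002,-0.008,0],"rot":[0,0,0]},
  {"hand":-1,"linear":[0.003,-0.012,0],"rot":[0,0,0]},
  {"hand":-1,"linear":[0.003,-0.012,0],"rot":[0,0,0]},
])

```text
t: 9.95
eef_pos: [568.5, 154.9, 47.4]
orientation: [-3.108, -0.365, 0.007]
ft_force: [-0.6, 0.1, -0.7]
opening: 0.6
```

```bash
python3 s.py; python3 look.py 10
```

```text
9.95 [ 0.52  0.58 -1.05  1.77  0.54  1.12 -2.03] [568.5 154.9  47.4] [-3.108 -0.365  0.007] [-0.6  0.1 -0.7] local [-43.6  71.   47.4]
tilt 0.013 dir 2.052
```

View pics/z10.png

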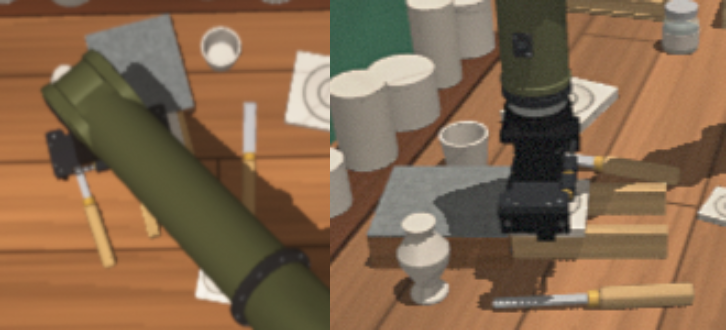

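Emit:
drive_tool([
  {"hand":-1,"linear":[0.0005,-0.002,0],"rot":[0,0,0]},
  {"hand":-1,"linear":[0.0005,-0.002,0],"rot":[0,0,0]},
  {"hand":-1,"linear":[-0.003,0.012,0],"rot":[0,0,0]},
  {"hand":-1,"linear":[-0.003,0.012,0.05],"rot":[0,0,0]},
  {"hand":-1,"linear":[-0.003,0.012,0.1],"rot":[0,0,0]},
])

```text
t: 10.68
eef_pos: [564.4, 168.5, 148.2]
orientation: [-3.107, -0.368, 0.01]
ft_force: [0.5, -1.4, 0.6]
opening: 0.5
```

Emit:
drive_tool([
  {"hand":-1,"linear":[-0.03,-0.05,0],"rot":[0,0,0]},
  {"hand":-1,"linear":[-0.063,-0.1,0],"rot":[0,0,0]},
  {"hand":-1,"linear":[-0.063,-0.1,-0.03],"rot":[0,0,0.02]},
  {"hand":-1,"linear":[-0.063,-0.1,-0.05],"rot":[0.02,-0.08,0.02]},
  {"hand":-1,"linear":[-0.063,-0.1,-0.05],"rot":[0.04,-0.16,0.02]},
])

```text
t: 11.3
eef_pos: [501.1, 68.4, 95.9]
orientation: [-3.07, -0.396, -0.246]
ft_force: [-0.5, 1.1, 1.0]
opening: 0.4
```

```bash
python3 s.py; python3 look.py 11
```

```text
11.3 [ 1.14  0.14 -1.34  2.06  0.14  0.9  -1.59] [501.1  68.4  95.9] [-3.07  -0.396 -0.246] [-0.5  1.1  1. ] local [-129.9    3.4   95.9]
tilt 0.163 dir 0.354
```

View pics/z11.png

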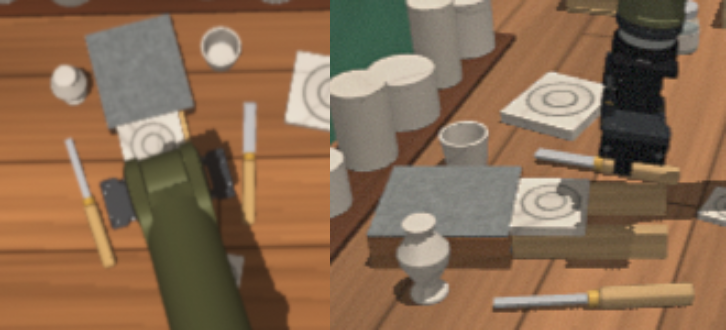

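```bash
python3 - <<'E'
from h import *
import cv2
S=[628,96.6,.245]
a=imaging.capture("top")[150:220,215:285,::-1]; cv2.imwrite("pics/t12.png",cv2.resize(a,None,fx=8,fy=8,interpolation=cv2.INTER_CUBIC))
b=imaging.capture("side")[195:265,200:300,::-1]; cv2.imwrite("pics/s12.png",cv2.resize(b,None,fx=8,fy=8,interpolation=cv2.INTER_CUBIC))
E
```

```text
(no output)
```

View pics/t12.png

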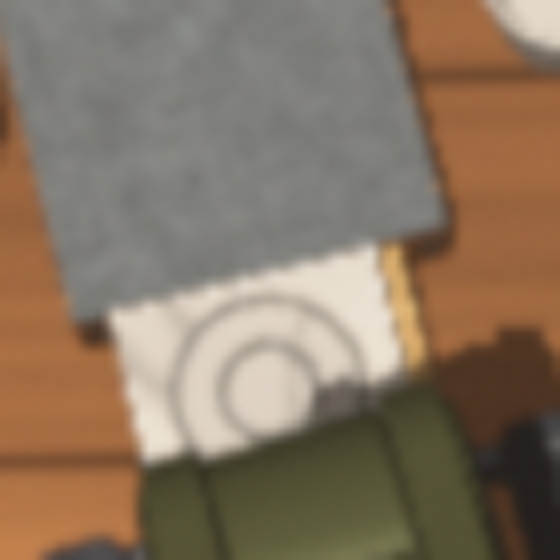

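View pics/s12.png

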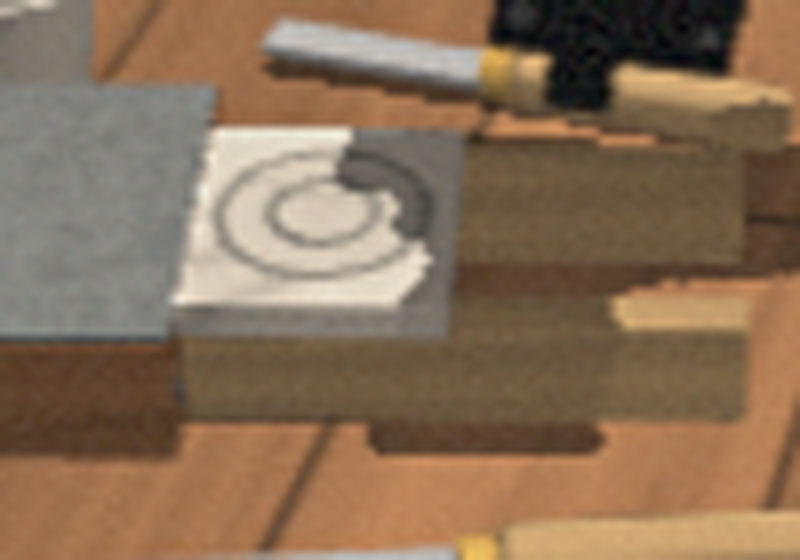

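The tile's rings are at (268, 388) in the top zoom, which puts its centre about 7 mm to +y. It is flush with the step and now rests on both runners. Next I put the tip behind and below its trailing edge at y ≈ +7.

Emit:
drive_tool([
  {"hand":-1,"linear":[0.005,0.004,-0.02],"rot":[0.03,-0.11,0]},
  {"hand":-1,"linear":[0.01,0.006,-0.04],"rot":[0.06,-0.22,0]},
  {"hand":-1,"linear":[0.0166,0.008,-0.06],"rot":[0.083,-0.335,0]},
  {"hand":-1,"linear":[0.0166,0.008,-0.068],"rot":[0.083,-0.335,0]},
  {"hand":-1,"linear":[0.0166,0.008,-0.068],"rot":[0.083,-0.335,0]},
])

```text
t: 12.12
eef_pos: [519.1, 77.9, 29.5]
orientation: [-2.944, -0.387, -0.759]
ft_force: [0.5, -0.0, 1.5]
opening: 0.5
```

```bash
python3 s.py; python3 look.py 13
```

```text
12.125 [ 1.19  0.02 -1.32  2.36 -0.2   0.28 -1.25] [519.1  77.9  29.5] [-2.944 -0.387 -0.759] [ 0.5 -0.   1.5] local [-110.2    8.3   29.5]
tilt 0.507 dir 0.285
```

View pics/z13.png

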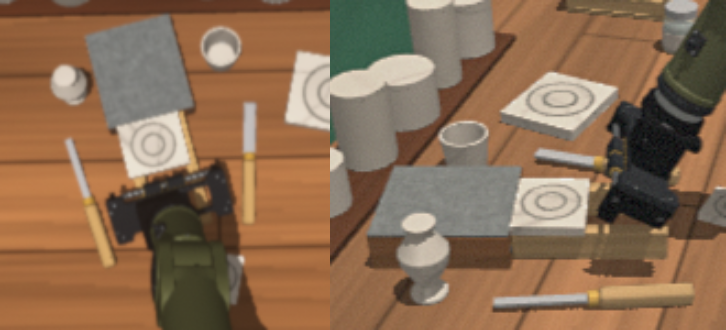

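Emit:
drive_tool([
  {"hand":-1,"linear":[0.004,0.001,-0.003],"rot":[0,0,0]},
  {"hand":-1,"linear":[0.009,0.0022,-0.003],"rot":[0,0,0]},
  {"hand":-1,"linear":[0.013,0.0032,-0.003],"rot":[0,0,0]},
  {"hand":-1,"linear":[0.016,0.004,-0.003],"rot":[0,0,0]},
  {"hand":-1,"linear":[0.018,0.0045,-0.002],"rot":[0,0,0]},
])

```text
t: 12.85
eef_pos: [536.6, 79.7, 27.1]
orientation: [-2.949, -0.383, -0.759]
ft_force: [-2.5, -2.1, 0.2]
opening: 0.4
```

```bash
python3 s.py; python3 look.py 14
```

```text
12.85 [ 1.01  0.11 -1.17  2.32  0.11  0.28 -1.55] [536.6  79.7  27.1] [-2.949 -0.383 -0.759] [-2.5 -2.1  0.2] local [-92.8   5.8  27.1]
tilt 0.505 dir 0.275
```

View pics/z14.png

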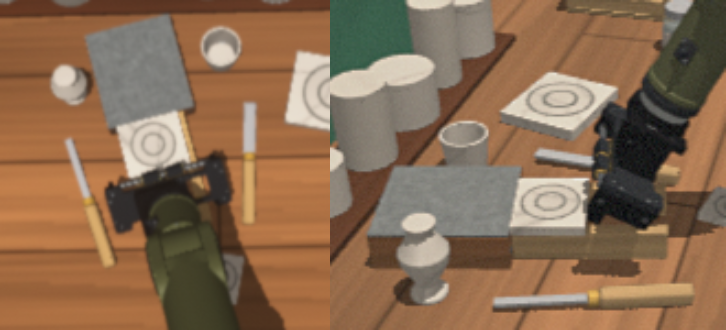

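Emit:
drive_tool([
  {"hand":-1,"linear":[0.001,0.0002,0.005],"rot":[0,0,0]},
  {"hand":-1,"linear":[0.001,0.0002,0.01],"rot":[0,0,0]},
  {"hand":-1,"linear":[0.001,0.0002,0.015],"rot":[0,0,0]},
  {"hand":-1,"linear":[0.001,0.0002,0.02],"rot":[0,0,0]},
])

```text
t: 13.45
eef_pos: [536.3, 79.5, 46.3]
orientation: [-2.95, -0.383, -0.757]
ft_force: [-2.6, -1.2, -0.5]
opening: 0.6
```

```bash
python3 s.py; python3 look.py 15
```

```text
13.45 [ 1.18  0.03 -1.31  2.31 -0.13  0.33 -1.33] [536.3  79.5  46.3] [-2.95  -0.383 -0.757] [-2.6 -1.2 -0.5] local [-93.1   5.7  46.3]
tilt 0.504 dir 0.275
```

View pics/z15.png

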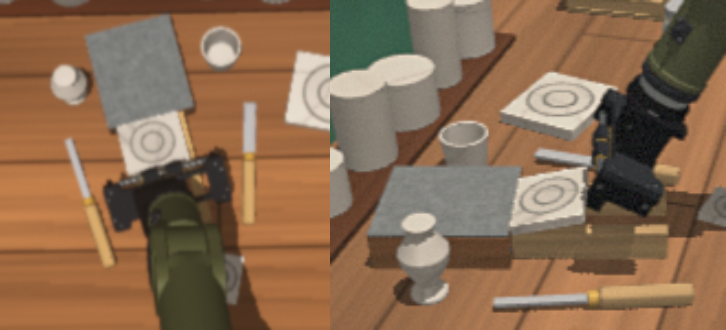

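The side panel shows the trailing edge rising, with its right side at (585, 175) and the finger underneath. I'll continue along the arc.

Emit:
drive_tool([
  {"hand":-1,"linear":[0.001,0.0002,0.006],"rot":[0,0,0]},
  {"hand":-1,"linear":[0.002,0.0005,0.013],"rot":[0,0,0]},
  {"hand":-1,"linear":[0.003,0.0007,0.02],"rot":[0,0,0]},
  {"hand":-1,"linear":[0.005,0.0012,0.027],"rot":[0,0,0]},
  {"hand":-1,"linear":[0.008,0.002,0.033],"rot":[0,0,0]},
])

```text
t: 14.18
eef_pos: [546.2, 81.9, 80.8]
orientation: [-2.949, -0.383, -0.762]
ft_force: [-2.4, -1.7, 0.0]
opening: 0.5
```

```bash
python3 s.py; python3 look.py 16
```

```text
14.175 [ 1.16 -0.11 -1.25  2.26 -0.42  0.44 -1.09] [546.2  81.9  80.8] [-2.949 -0.383 -0.762] [-2.4 -1.7  0. ] local [-82.9   5.6  80.8]
tilt 0.507 dir 0.273
```

View pics/z16.png

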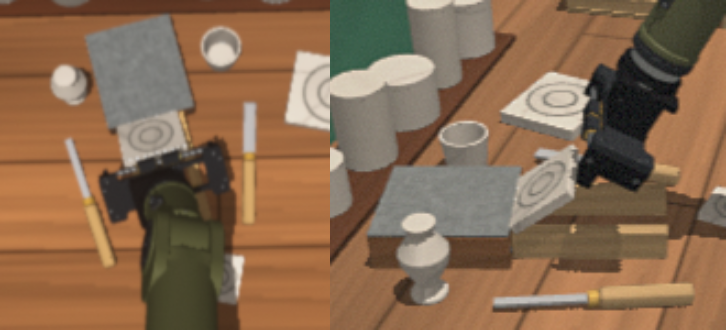

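Tile is at about 38° in the side view and its leading edge is at the step. Continuing.

Emit:
drive_tool([
  {"hand":-1,"linear":[0.004,0.001,0.005],"rot":[0,0,0]},
  {"hand":-1,"linear":[0.008,0.002,0.011],"rot":[0,0,0]},
  {"hand":-1,"linear":[0.014,0.0035,0.016],"rot":[0,0,0]},
  {"hand":-1,"linear":[0.02,0.005,0.019],"rot":[0,0,0]},
  {"hand":-1,"linear":[0.025,0.006,0.021],"rot":[0,0,0]},
])

```text
t: 14.9
eef_pos: [572.1, 88.1, 102.3]
orientation: [-2.948, -0.382, -0.764]
ft_force: [-0.9, -1.0, -0.1]
opening: 0.5
```

```bash
python3 s.py; python3 look.py 17
```

```text
14.9 [ 1.21 -0.04 -1.33  2.19 -0.25  0.47 -1.25] [572.1  88.1 102.3] [-2.948 -0.382 -0.764] [-0.9 -1.  -0.1] local [-56.3   5.3 102.3]
tilt 0.508 dir 0.273
```

View pics/z17.png

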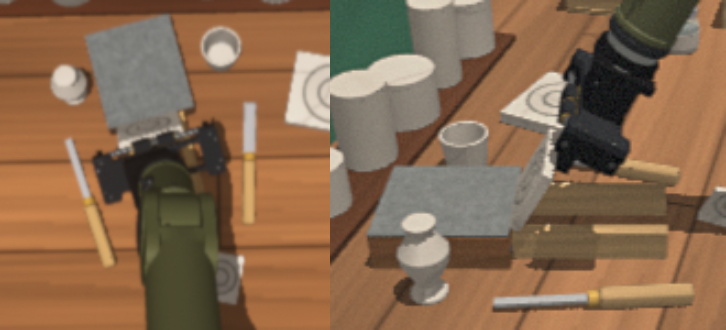

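Now about 62°. Continuing to near vertical.

Emit:
drive_tool([
  {"hand":-1,"linear":[0.006,0.0015,0.002],"rot":[0,0,0]},
  {"hand":-1,"linear":[0.012,0.003,0.003],"rot":[0,0,0]},
  {"hand":-1,"linear":[0.018,0.0045,0.003],"rot":[0,0,0]},
  {"hand":-1,"linear":[0.024,0.006,0.003],"rot":[0,0,0]},
  {"hand":-1,"linear":[0.03,0.0075,0.003],"rot":[0,0,0]},
])

```text
t: 15.62
eef_pos: [601.5, 95.5, 104.6]
orientation: [-2.948, -0.382, -0.762]
ft_force: [-0.2, -0.4, -0.1]
opening: 0.1
```

```bash
python3 s.py; python3 look.py 18
```

```text
15.625 [ 1.05  0.13 -1.25  2.12  0.16  0.47 -1.6 ] [601.5  95.5 104.6] [-2.948 -0.382 -0.762] [-0.2 -0.4 -0.1] local [-26.    5.3 104.6]
tilt 0.507 dir 0.275
```

View pics/z18.png

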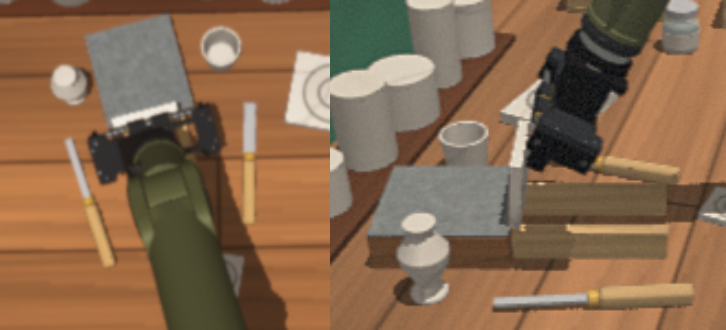

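Tile now stands near vertical against the step (side panel (518, 175)). Gently push it over.

Emit:
drive_tool([
  {"hand":-1,"linear":[0.005,0.0012,0],"rot":[0,0,0]},
  {"hand":-1,"linear":[0.01,0.0025,0],"rot":[0,0,0]},
  {"hand":-1,"linear":[0.015,0.0037,0],"rot":[0,0,0]},
  {"hand":-1,"linear":[0.019,0.0047,0],"rot":[0,0,0]},
  {"hand":-1,"linear":[0.023,0.0057,0],"rot":[0,0,0]},
])

```text
t: 16.35
eef_pos: [624.2, 101.3, 104.3]
orientation: [-2.948, -0.383, -0.762]
ft_force: [0.2, -0.3, 0.6]
opening: 0.6
```

```bash
python3 s.py; python3 look.py 19
```

```text
16.35 [ 0.91  0.2  -1.14  2.07  0.29  0.49 -1.72] [624.2 101.3 104.3] [-2.948 -0.383 -0.762] [ 0.2 -0.3  0.6] local [ -2.6   5.5 104.3]
tilt 0.507 dir 0.274
```

View pics/z19.png

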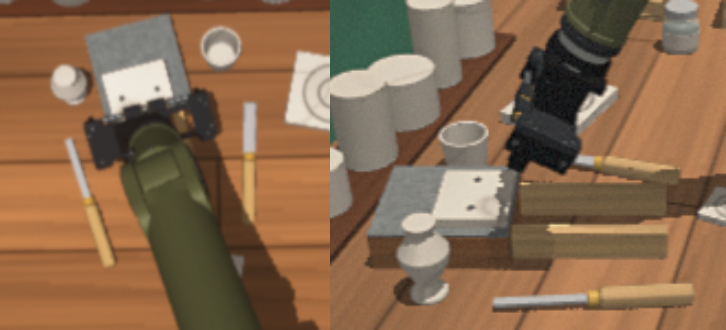

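The tile has fallen onto the felt with its sawn back up, at about (470, 195) in the side panel. I'll retract and check.

Emit:
drive_tool([
  {"hand":-1,"linear":[-0.03,-0.0075,0.02],"rot":[0,0,0]},
  {"hand":-1,"linear":[-0.06,-0.015,0.05],"rot":[-0.02,0.08,0]},
  {"hand":-1,"linear":[-0.1,-0.025,0.09],"rot":[-0.04,0.16,0]},
  {"hand":-1,"linear":[-0.12,-0.03,0.12],"rot":[-0.06,0.24,0]},
  {"hand":-1,"linear":[-0.12,-0.03,0.12],"rot":[-0.06,0.24,0]},
])

```text
t: 17.08
eef_pos: [505.8, 71.4, 228.5]
orientation: [-3.05, -0.396, -0.405]
ft_force: [0.2, 0.8, -0.4]
opening: 0.5
```

```bash
python3 s.py; python3 - <<'E'
from h import *
import cv2
a=imaging.capture("top")[120:200,200:290,::-1]; b=imaging.capture("side")[195:255,155:275,::-1]
cv2.imwrite("pics/t20.png",cv2.resize(a,None,fx=7,fy=7,interpolation=cv2.INTER_CUBIC))
cv2.imwrite("pics/s20.png",cv2.resize(b,None,fx=6,fy=6,interpolation=cv2.INTER_CUBIC))
E
```

```text
17.075 [ 1.   -0.29 -0.98  1.97 -0.35  1.1  -1.18] [505.8  71.4 228.5] [-3.05  -0.396 -0.405] [ 0.2  0.8 -0.4] local [-124.6    5.2  228.5]
tilt 0.265 dir 0.28
```

View pics/t20.png

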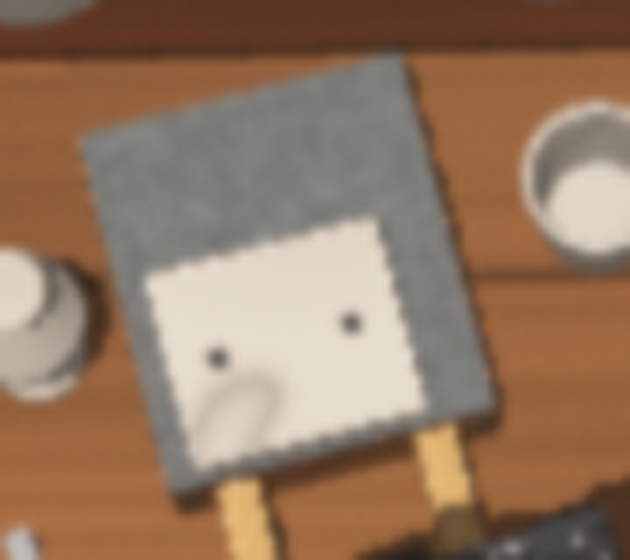

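View pics/s20.png

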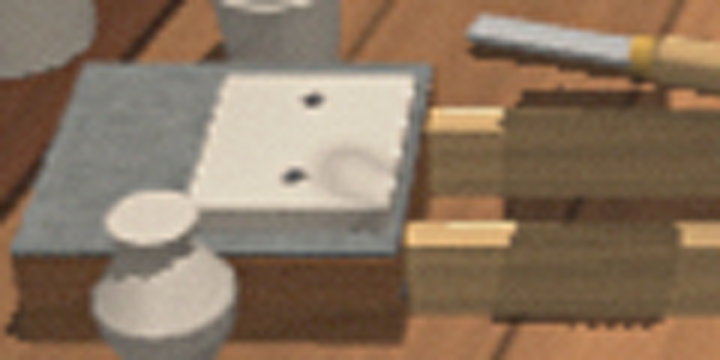

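The tile lies wholly on the felt with its plain sawn back up. Its top-zoom corners are (148,278), (375,218), (424,410) and (198,470). I'll check the pose and compare the bystanders with the start.

```bash
python3 - <<'E'
from h import *
import cv2
S=[628,96.6,.245]
sh=np.array([[45,52,66],[45,-52,66],[-45,-52,66],[-45,52,66.]])
a=unz([(148,278),(375,218),(424,410),(198,470)],7,(200,120)); b=unz([(190,207),(228,73),(415,75),(385,208)],6,(155,195))
for z in (60,66,72):
    sh[:,2]=z; x,f=fit({"top":a,"side":b},sh,[660,100,.2]); print(z,w2s(S,[*x[:2],z]).round(1),x[2].round(3),np.sqrt((f**2).mean()).round(2))
for n in("top","side"):
    d=cv2.absdiff(imaging.capture(n)[:,:,::-1].copy(),cv2.imread(f"pics/{n}0.png")); cv2.imwrite(f"pics/d{n}.png",d)
E
python3 -c "
import cv2,numpy as np
cv2.imwrite('pics/dd.png',np.hstack([cv2.resize(cv2.imread('pics/d%s.png'%n),(400,300)) for n in('top','side')]))"
```

```text
60 [51.2  6.  60. ] 0.244 0.89
66 [49.9  8.4 66. ] 0.244 0.38
72 [48.6 10.9 72. ] 0.243 0.82
```

View pics/dd.png

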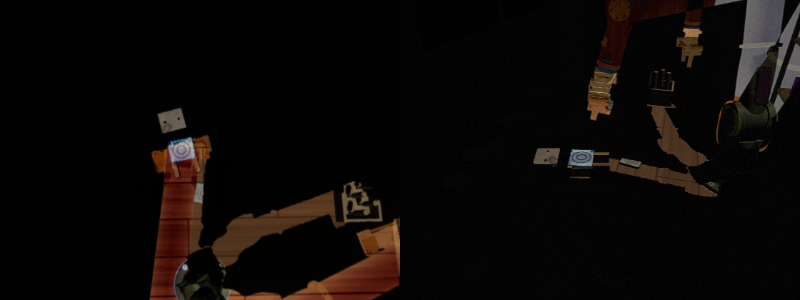

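The difference images show only the arm, its shadow and the tile changed; no bystander moved. The tile fits best at a height of 66 mm, at (50, 8) from the step. I'll hand it in.

```bash
python3 -c "
from plant import job;print(job.hand_in())"
```

```text
the job is handed in; nothing more can be done
None
```

The tile is flipped and lies flat on the felt with its sawn back up. I handed the job in at about 17.5 s of the 40 s; the hand-in gives no verdict.

**What I did:** I pushed the tile along the runners to the step with the shut fingers. Then I got a tilted finger under its trailing edge through the slot, raised it to vertical against the step and pushed it over.

**What went wrong on the way:** My first attempt to tilt the tool to 0.79 rad was out of the arm's reach. It pressed the tile with about 27 N and the tile slid about 14 mm sideways, to roughly 16 mm off the centre line. I pushed it back from the +y side to about 7 mm off, then lifted with a 0.51 rad tilt, with forces of only a few newtons.

**Last checks:**

| Check | Measured | Required |
|---|---|---|
| Middle beyond the step face | about 50 mm | 2 to 150 mm |
| Middle off the bed's centre line | about 8 mm | within 65 mm |
| Back above the bench | fits best at 66 mm (60 and 72 mm fit worse) | 61 to 71 mm |

- **Flatness:** I judged this by eye and by how well a level tile fits both views, about 0.4 px. I did not measure the angle itself.
- **Bystanders:** Difference images against the start show only the arm, its shadow and the tile changed, apart from whatever the arm hid.
- **Robot:** The arm was clear of everything when I handed in.

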